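# Set the two-dial code on the slide lock box

## Task

The lock box on the bench has two dials on its lid, each with marks of one, two, three and four dots around its far side. Seen from the robot, set first the left dial with its pointer on the three dots, and after it the right dial with its pointer on the two dots, then let go. Do not turn the single knob of the smaller lamp controller standing near it.

Things in the scene. Friction and masses are not known exactly. Their poses are not given: they have to be found in the camera images.
- lockbox: Fixed white steel box, 160 (x) by 260 (y) by 90 mm high, front to its -x, roughly facing the robot; stands left or right. Origin: centre of its underside, z up. Dial axes (upright) at x, y = (-20, +65) and (-20, -65) mm. Each black dial: disc of 52 mm diameter, top 102 mm above the origin, with an upright bar to turn it by, 46 mm long, 14 mm thick, up to 142 mm. Marks: rows of black dots on the lid.
- dial_left (a joint): Left dial (box's +y side), rad. The bar lies along the pointer; a white stripe on half its top and down that end marks the pointing end. 0: pointer along the box's +y (one dot); grows clockwise from above; pi/2 is the box's +x. One to four dots at 0, 1.047, 2.094, 3.142. Stops at -0.3 and 3.44; light even friction (0.06 N m), no clicks, no spring: stays where left.
- dial_right (a joint): Right dial (box's -y side), same shape and angle about its own axis: 0 with the pointer along the box's +y (its one-dot mark), growing clockwise from above; one to four dots at 0, 1.047, 2.094, 3.142. Same stops and friction.
- lamp_knob_pointer (a point): Top of the white-striped end of the lamp controller's only knob, 23 mm from the knob's axis. The controller is a fixed white box, 150 by 200 by 80 mm, with short line marks round one knob shaped like the dials (bar 46 mm long, top 132 mm above the bench). To be left as it is.

How it is judged:
By the outcome, as a careful person would: the job done as asked, in the order asked, and still so for the second after the job is handed in, with the robot touching nothing.
It also fails if it takes over 40 s, if anything falls off the work surface, if the arm or the gripper's body presses on something with over 40 N, if the wrist force passes 120 N, or if a joint passes its speed limit or range.

## Robot

A 6-joint arm with a two-finger parallel gripper is mounted at the origin on the work surface. World frame = base frame: x ahead of the robot, y to its left, z up, the work surface at z = 0. Lengths are in mm, angles in degrees, forces in N, time in s.
With the tool pointing down it reaches from about 225 to 875 mm from the base axis. Payload 3.4 kg.
Tool frame: the origin (TCP) lies at the centre of the arm's flange, where the gripper is bolted on; the fingertips stand 173 mm ahead of it and the grasp point (between the pads) lies 155 mm ahead of it; y points along the fingers, z is the direction in which the jaws open and shut, and the axes are right-handed (so a half turn about y gives the same grasp; the last joint's range is limited). The gripper opens to 85 mm and grips with 20 to 120 N. Pads are 22 mm wide; open, the fingers measure 114 mm over their backs; the gripper's body (76 mm by 85 mm) begins 54 mm behind the grasp point. The pads swing forward as they close: fully open they stand 13 mm farther back than shut.
Start: joints at [56.207, 15.808, 86.224, -0, 77.962, -6.933], TCP at [259.807, 512.977, 404.728] pointing down, gripper open.
Joint ranges: [-165.64, 165.64], [-43.16, 119.46], [12.63, 154.43], [-67.54, 247.53], [6.08, 155.33], [-154.97, 154.97]. Speed limits (degrees/s): [147.25, 147.25, 180, 180, 180, 180].

## Interface

Orientations are given as a 3x3 rotation matrix whose columns are the frame's x, y, z axes.
In Python, from workcell import arm gives the robot as it stands.
- The arm moves only by the shell command python3 -m creep 'ROWS'. ROWS is JSON, a list of rows, each an object of numbers: "grip": the closure in counts, from 0 (fully open) to 255 (shut); "dx", "dy", "dz": the shift along the tool's x, y, z in m; "spin": the turn about the tool's y in rad. A call has 1 to 20 rows; each row is the pose to reach, as a shift and turn from the pose measured when the call began, along the tool's axes at that moment; what a row does not reach only later rows make up. A row lasts 1/10 s, in which the tool goes at most 50 mm and 8.59 degrees, less where a joint would pass 70% of its speed; a pose out of reach is approached as far as the arm can. A call with a gripper value outside its range is refused whole. The fingers move at their own pace and stop on an object; the grip force is fixed at half the most. Time passes only in rows, so rows that repeat a pose let the fingers close. It gives the time, the measured TCP pose, the force and the opening at its end, in the units of the state.
- arm.get_state(): the state, without advancing time (a new reading comes with each control period).
- arm.get_image(name): name is "side" or "top" or "wrist"; returns the picture (480x640x3 uint8, red, green, blue); there is no depth.
- arm.camera_params(name): a dict with "intrinsics" (3x3 intrinsics, pixels), "extrinsics" (4x4, takes a point from world to camera coordinates); the wrist camera has in their place "hand_eye" (4x4, takes a point from camera to tool coordinates, whose origin is the TCP and whose axes are the tool frame's). Camera axes: x right, y up, looking along -z (the intrinsics and any distortion apply to the point x, -y, -z); pixel columns grow to the right and rows downward; lengths in mm; the calibration is good to about 2 mm. A picture is of the moment at which its call begins: read the wrist's pose just before it. camera_params takes no time and is no camera call.
- arm.hand_in(): hands the job in, once; it reports no verdict.
Trained networks look in the newest picture that a camera, given by its name, has taken for a name from the list of things; names that differ only in an ending like _2 or _b are one class to them, and where a whole thing is asked for, a point or a joint stands for the part that bears it (a point fixed in the world has none). Each returns a list of dicts, best first, with "p" (0 to 1); they miss things now and then, are a little off and sometimes report something else, mostly with a low value. They report only what shows in the picture. A call takes as long as a camera call.
- arm.search_frame(name, camera): "box" ([centre column, centre row, width, height] in pixels, round what is visible of it).
- arm.mark_of(name, camera): "pixel" ([column, row] in pixels: a listed point, or the origin of a listed thing).
The state is a dict: "time": time; "joint_pos": joint angles; "qd": joint speeds; "effort": joint torques, N m; "tool_pos": TCP position; "tool_rot": TCP orientation; "wrist_force": force on the tool from outside, world axes, zero at the start; "ft_torque": the same for the moment, N m; "width": finger opening in mm.
Only numpy, scipy, OpenCV 4.12 (cv2) and the standard library are available. Lean on these libraries where they do the work, as an engineer would, in place of code of your own. Each camera call takes 0.05 s, during which the arm holds its last target.

## Working session

There is one attempt and no reset: what is moved stays moved. The work goes in short steps, Python scripts to look and compute and a shell command to move; the robot and the scene stay as the last step left them, time stands still between calls to the robot, and variables do not carry over. Pictures are saved under pics/ and viewed, and the job is handed in when it is done.

```bash
ls; mkdir -p pics; python3 - <<'E'
from workcell import arm
import cv2,numpy as np
np.set_printoptions(precision=4,suppress=True)
s=arm.get_state(); print(s)
for c in ["side","top","wrist"]:
    im=arm.get_image(c); cv2.imwrite(f"pics/{c}0.png",im[:,:,::-1]); 
    print(c,arm.camera_params(c))
E
```

```text
pics
{'time': 0.0, 'joint_pos': array([56.2069, 15.8482, 86.2956,  0.0003, 77.9625, -6.9337]), 'qd': array([-0.0163, -0.0417, -0.0038,  0.0003,  0.0543,  0.0261]), 'effort': array([ -0.0011, -41.6775, -24.58  ,  -0.0007,   0.0112,  -0.    ]), 'tool_pos': array([259.6787, 512.7822, 403.8308]), 'tool_rot': array([[ 0.8921, -0.001 ,  0.4518],
       [-0.4518, -0.0015,  0.8921],
       [-0.0002, -1.    , -0.0018]]), 'wrist_force': array([0.2771, 1.0493, 0.5232]), 'ft_torque': array([ 0.016 , -0.0045, -0.0274]), 'width': 85.77431650786458}
side {'intrinsics': array([[507.4221,   0.    , 319.9318],
       [  0.    , 507.4221, 232.4869],
       [  0.    ,   0.    ,   1.    ]]), 'extrinsics': array([[   0.8234,   -0.5671,   -0.02  , -457.6307],
       [   0.3681,    0.5069,    0.7795, -264.8534],
       [  -0.4319,   -0.6492,    0.6261, -722.7508],
       [   0.    ,    0.    ,    0.    ,    1.    ]])}
top {'intrinsics': array([[563.1247,   0.    , 326.4843],
       [  0.    , 563.1247, 236.9125],
       [  0.    ,   0.    ,   1.    ]]), 'extrinsics': array([[    0.0045,    -1.    ,     0.0088,     3.9828],
       [    0.9854,     0.006 ,     0.17  ,  -544.1086],
       [   -0.1701,     0.0079,     0.9854, -1005.7995],
       [    0.    ,     0.    ,     0.    ,     1.    ]])}
wrist {'intrinsics': array([[391.6263,   0.    , 318.8705],
       [  0.    , 391.6263, 243.9609],
       [  0.    ,   0.    ,   1.    ]]), 'hand_eye': array([[  0.0005,  -0.9612,  -0.2758, -70.4216],
       [ -0.0001,   0.2758,  -0.9612,  30.9527],
       [  1.    ,   0.0005,   0.    ,   1.0049],
       [  0.    ,   0.    ,   0.    ,   1.    ]])}
```

View pics/side0.png

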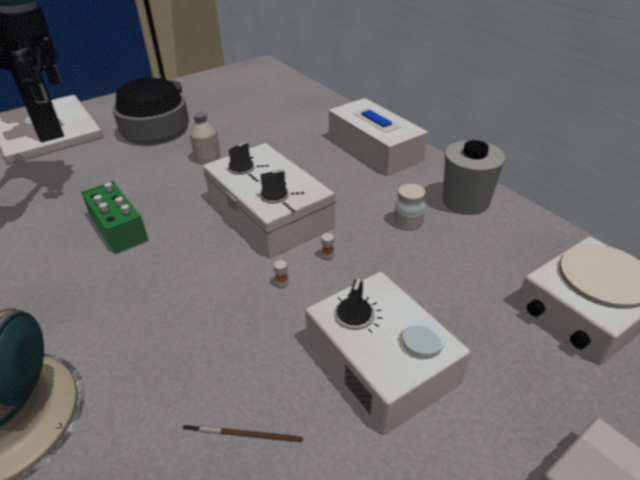

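View pics/top0.png

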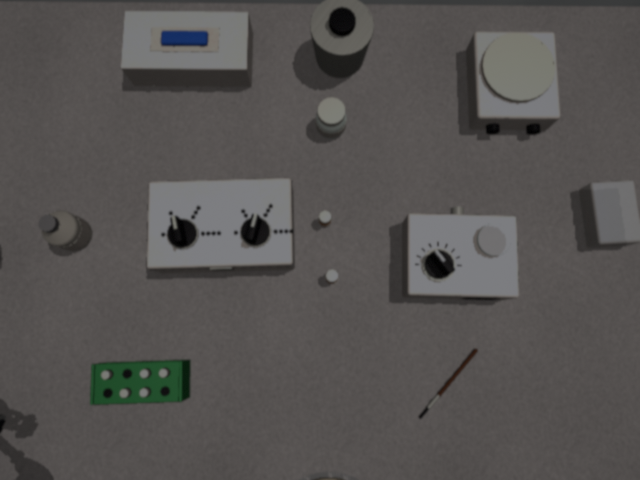

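View pics/wrist0.png

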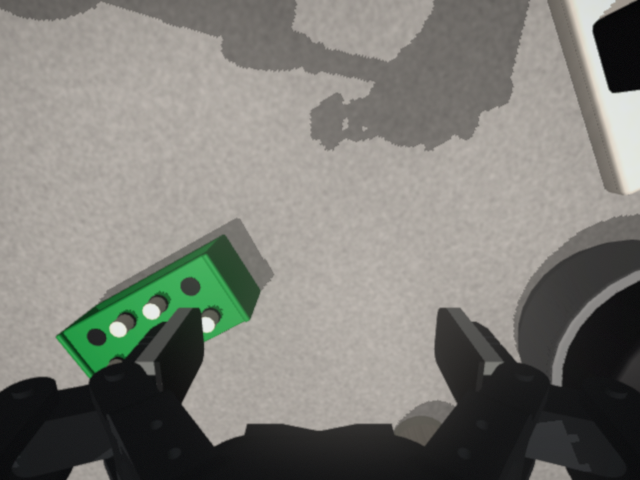

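The top view shows the lock box around (220,224), with its dials at (181,233) and (255,231). The lamp controller is at (462,255). I'll zoom in next.

```bash
cat > h.py <<'E'
import numpy as np, cv2
from workcell import arm
np.set_printoptions(precision=4,suppress=True)
def proj(c,P):
    p=arm.camera_params(c); K=p["intrinsics"]; E=p["extrinsics"]
    q=np.atleast_2d(P)@E[:3,:3].T+E[:3,3]; q=q*[1,-1,-1]
    u=q@K.T; return u[:,:2]/u[:,2:]
def ray(c,uv,st=None):
    p=arm.camera_params(c);K=p["intrinsics"]
    d=np.linalg.inv(K)@np.array([uv[0],uv[1],1.]); d=d*[1,-1,-1]
    if c=="wrist":
        H=p["hand_eye"]; R=st["tool_rot"]; o=R@H[:3,3]+st["tool_pos"]; return o,R@H[:3,:3]@d
    E=p["extrinsics"]; R=E[:3,:3]; return -R.T@E[:3,3],R.T@d
def atz(c,uv,z,st=None):
    o,d=ray(c,uv,st); return o+d*(z-o[2])/d[2]
E
python3 - <<'E'
from h import *
im=cv2.imread("pics/top0.png"); 
cv2.imwrite("pics/topz.png",cv2.convertScaleAbs(cv2.resize(im[170:280,140:300],None,fx=5,fy=5,interpolation=cv2.INTER_CUBIC),alpha=1.3))
im=cv2.imread("pics/side0.png"); 
cv2.imwrite("pics/sidez.png",cv2.resize(im[130:260,190:350],None,fx=4.6,fy=4.6,interpolation=cv2.INTER_CUBIC))
for c in ("top","side"):
  for n in ("lockbox","dial_left","dial_right","lamp_knob_pointer"):
    print(c,n,arm.search_frame(n,c)[:3]); 
  print(arm.mark_of("lockbox",c)[:2],arm.mark_of("lamp_knob_pointer",c)[:2])
E
```

```text
top lockbox [{'box': [223.0, 225.6, 148.2, 95.5], 'p': 0.97}]
top dial_left [{'box': [181.3, 234.1, 32.3, 30.1], 'p': 0.59}]
top dial_right [{'box': [254.9, 229.4, 30.9, 36.5], 'p': 0.86}]
top lamp_knob_pointer [{'box': [440.1, 265.6, 31.6, 32.6], 'p': 0.58}]
[{'pixel': [231.4, 232.3], 'p': 0.72}] [{'pixel': [438.9, 250.1], 'p': 0.78}]
side lockbox [{'box': [267.1, 199.7, 132.5, 116.4], 'p': 0.82}]
side dial_left [{'box': [241.1, 157.5, 24.9, 32.8], 'p': 0.9}]
side dial_right [{'box': [273.4, 183.9, 23.9, 31.4], 'p': 0.92}]
side lamp_knob_pointer [{'box': [354.1, 302.0, 29.5, 42.4], 'p': 0.94}]
[{'pixel': [265.8, 215.3], 'p': 0.85}] [{'pixel': [360.5, 279.1], 'p': 0.8}]
```

View pics/topz.png

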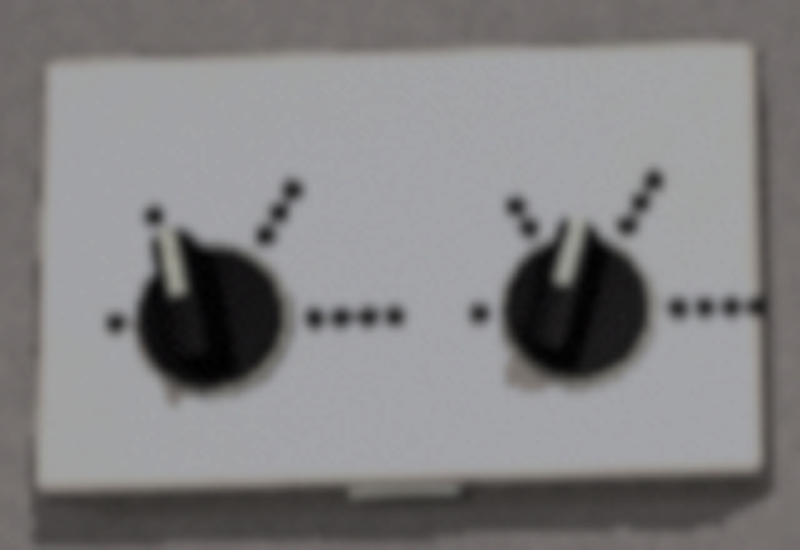

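View pics/sidez.png

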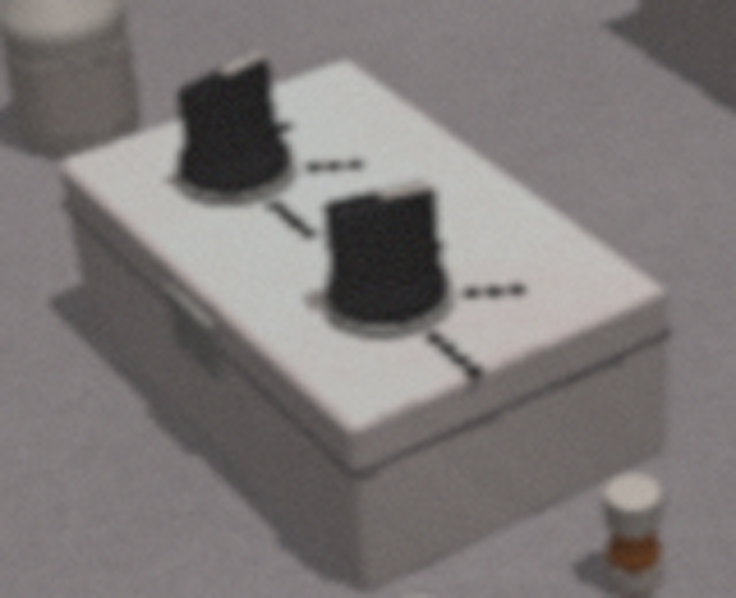

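```bash
python3 - <<'E'
from h import *
from scipy.optimize import least_squares
Z=lambda p:(np.array(p)+.5)/5-.5+[140,170]
Zs=lambda p:(np.array(p)+.5)/4.6-.5+[190,130]
L=np.array([[80,130,90],[80,-130,90],[-80,-130,90],[-80,130,90.]])
T=Z([[47,62],[752,44],[764,470],[37,490]])
S=Zs([[347,60],[664,293],[352,433],[63,163]])
def tf(v,P): 
    c,s=np.cos(v[2]),np.sin(v[2]); P=np.atleast_2d(P); return np.c_[v[0]+c*P[:,0]-s*P[:,1],v[1]+s*P[:,0]+c*P[:,1],P[:,2]]
x0=[*atz("top",(220,224),90)[:2],0]
for nm,f in dict(top=lambda v:(proj("top",tf(v,L))-T).ravel(),side=lambda v:(proj("side",tf(v,L))-S).ravel(),
   both=lambda v:np.r_[(proj("top",tf(v,L))-T).ravel(),(proj("side",tf(v,L))-S).ravel()]).items():
    r=least_squares(f,x0,x_scale=[100,100,1]); print(nm,r.x[:2],np.degrees(r.x[2]),r.fun)
v=r.x
for n,y,o,i in (("L",65,(167,228),(177,296)),("R",-65,(577,222),(564,285))):
    ax=tf(v,[-20,y,102])[0]; 
    st=[Z(q) for q in (o,i)]
    a,b=[atz("top",q,142) for q in st]
    for nm,d in (("o-ax",a-ax),("o-i",a-b)):
        ang=np.arctan2(d[1],d[0])-v[2]; print(n,nm,"dial",np.pi/2-ang,"world heading deg",np.degrees(ang+v[2]),np.hypot(*d[:2]))
    print("axis",ax, "disc from img",proj("top",ax)*1)
a=atz("top",(438.9,250.1),132);print("lamp",a)
E
```

```text
top [562.1191 199.0139] 1.9983770864387438 [-0.902  -0.9206  1.2846 -1.174   0.6628  0.8132 -1.0213  1.0869]
side [558.6651 196.4783] 1.7114624555065219 [ 0.7078 -0.5677  1.6532 -0.1938 -0.7004  0.2029 -1.6651 -0.2445]
both [560.9773 198.7084] 1.8701152627419284 [-0.6672 -0.4683  1.5441 -0.4149  0.7278  1.6194 -0.9838  1.5695  0.9171
 -1.2352  2.0182 -1.2256  0.0316 -0.884  -1.2062 -0.9222]
L o-ax dial 1.3526179181526208 world heading deg 14.370817258824939 25.501262625560436
L o-i dial 1.4112245205671636 world heading deg 11.01290628887041 23.989526216576344
axis [538.8668 263.0211 102.    ] disc from img [[181.7599 233.6198]]
R o-ax dial 1.7415061345050302 world heading deg -7.910836240538568 23.6742325920253
R o-i dial 1.7770571366747145 world heading deg -9.947758622321912 22.252641538321065
axis [543.1092 133.0904 102.    ] disc from img [[255.4387 231.7022]]
lamp [ 507.6072 -184.9001  132.    ]
```

```bash
python3 -m creep '[{"grip":0,"dx":0.02,"dy":0.002,"dz":-0.005,"spin":-0.05},{"grip":0,"dx":0.06,"dy":0.006,"dz":-0.016,"spin":-0.15},{"grip":0,"dx":0.10,"dy":0.01,"dz":-0.027,"spin":-0.25},{"grip":0,"dx":0.14,"dy":0.014,"dz":-0.038,"spin":-0.35},{"grip":0,"dx":0.18,"dy":0.018,"dz":-0.048,"spin":-0.45},{"grip":0,"dx":0.22,"dy":0.02,"dz":-0.06,"spin":-0.55},{"grip":0,"dx":0.26,"dy":0.022,"dz":-0.07,"spin":-0.65},{"grip":0,"dx":0.30,"dy":0.024,"dz":-0.08,"spin":-0.68},{"grip":0,"dx":0.335,"dy":0.024,"dz":-0.09,"spin":-0.68},{"grip":0,"dx":0.355,"dy":0.024,"dz":-0.096,"spin":-0.68},{"grip":0,"dx":0.362,"dy":0.024,"dz":-0.097,"spin":-0.68},{"grip":0,"dx":0.362,"dy":0.024,"dz":-0.097,"spin":-0.68},{"grip":0,"dx":0.362,"dy":0.024,"dz":-0.097,"spin":-0.68}]'
python3 - <<'E'
from h import *
s=arm.get_state(); im=arm.get_image("wrist"); cv2.imwrite("pics/w1.png",im[:,:,::-1])
print(s["time"],s["tool_pos"],s["tool_rot"],s["qd"],s["joint_pos"])
np.savez("w1.npz",tool_pos=s["tool_pos"],tool_rot=s["tool_rot"])
print(arm.search_frame("dial_left","wrist")[:2])
E
```

```text
time: 2.05
tool_pos: [538.2, 263.6, 380.7]
tool_rot: [[0.978, -0.001, -0.21], [0.21, 0.001, 0.978], [-0.001, -1.0, 0.001]]
wrist_force: [-0.6, 0.7, -1.0]
width: 85.3
2.05 [538.1885 263.564  380.6795] [[ 0.9777 -0.0009 -0.2101]
 [ 0.2101  0.0007  0.9777]
 [-0.0008 -1.      0.0009]] [ 0.717  -0.3353  0.2727 -0.2079 -0.0004 -0.0382] [ 19.4241  18.6888  85.4624   0.057   75.8853 -82.7192]
[{'box': [318.4, 252.9, 80.2, 99.5], 'p': 0.7}]
```

View pics/w1.png

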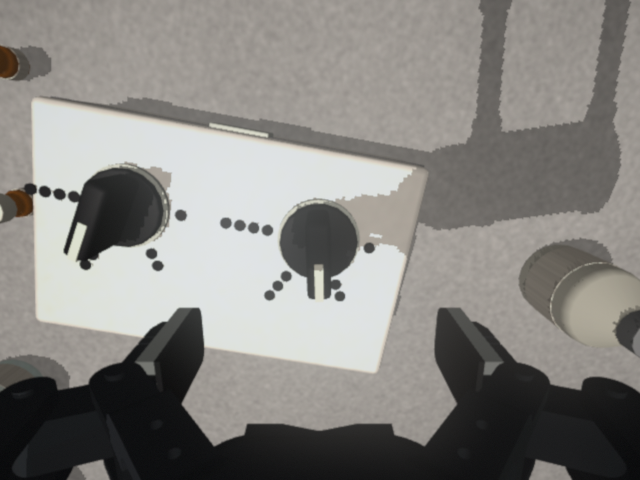

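```bash
python3 - <<'E'
from h import *
im=cv2.imread("pics/w1.png")
a=cv2.resize(im[190:310,215:385],None,fx=4,fy=4,interpolation=cv2.INTER_CUBIC)
cv2.imwrite("pics/w1L.png",a)
a=cv2.resize(im[155:285,20:200],None,fx=4,fy=4,interpolation=cv2.INTER_CUBIC)
cv2.imwrite("pics/w1R.png",a)
E
```

```text
(no output)
```

View pics/w1L.png

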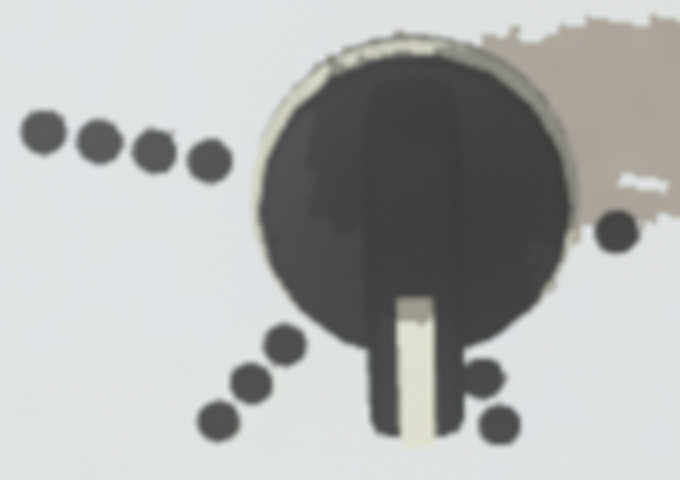

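View pics/w1R.png

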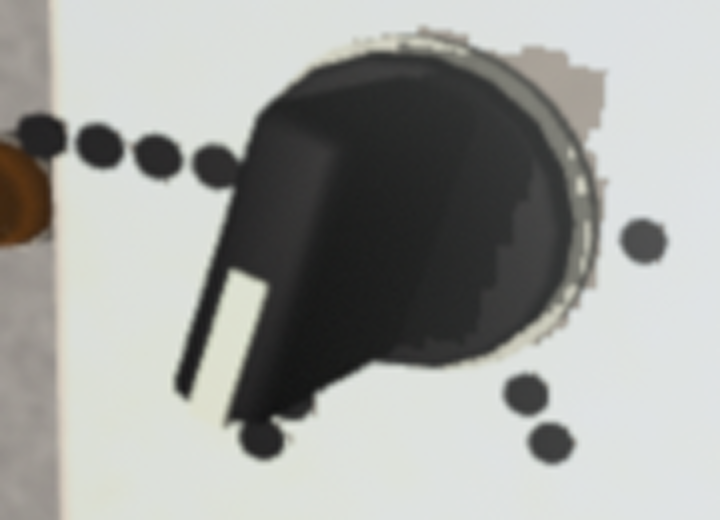

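```bash
python3 - <<'E'
from h import *
st=dict(np.load("w1.npz"))
def Z(p,o): return (np.array(p)+.5)/4-.5+o
oL,oR=[215,190],[20,155]
z=90
def W(p,z): return atz("wrist",p,z,st)
C={k:W(p,90) for k,p in dict(FR=(33,98),FL=(427,168),BL=(377,373),BR=(38,320)).items()}
m=sum(C.values())/4; print("lid centre",m,"len",np.linalg.norm(C["FL"]-C["FR"]),np.linalg.norm(C["BL"]-C["FL"]))
def hd(d): return np.degrees(np.arctan2(d[1],d[0]))
print("yaw", hd(C["FL"]-C["FR"])-90,hd(C["BL"]-C["BR"])-90,hd(C["BL"]-C["FL"]),hd(C["BR"]-C["FR"]))
for n,o,one,four,two,three,i,e in (("L",oL,(616,231),[(210,161),(44,132)],[(484,379),(499,425)],[(285,345),(218,421)],(414.5,298),(418,440)),
  ("R",oR,(643,241),[(215,167),(41,136)],[(525,394),(551,443)],[],(249,273),(209,412))):
    D=[W(Z(q,o),90) for q in [one]+four]
    yaw=hd(D[0]-D[-1])-90; print(n,"yaw from dots",yaw)
    u=(D[0]-D[-1]); u/=np.linalg.norm(u)
    g=lambda P: np.linalg.lstsq(np.c_[u[:2],-(P[1]-P[0])[:2]],(P[0]-D[0])[:2],rcond=None)[0]
    for q in (two,three):
        if q:
            P=[W(Z(k,o),90) for k in q]; print(" axis from dots",(D[0]+u*g(P)[0])[:2], "heading",hd(P[1]-P[0]))
    a,b=W(Z(e,o),142),W(Z(i,o),142)
    print(" inner (axis?)",b,"outer",a,"bar heading",hd(a-b),np.linalg.norm(a-b))
E
```

```text
lid centre [559.8442 200.9892  90.    ] len 252.48403920627734 156.17991753756397
yaw 2.2952927252987223 1.9534379413157552 2.365085232224045 2.074919509457009
L yaw from dots 1.9160159710723832
 axis from dots [538.7705 266.4245] heading 29.636123119823537
 axis from dots [538.8227 264.8636] heading -28.302838692900995
 inner (axis?) [539.4673 264.7569 142.    ] outer [560.4451 269.7596 142.    ] bar heading 13.413109452765458 21.56605001137768
R yaw from dots 1.8368680534514965
 axis from dots [543.2279 133.3493] heading 33.326876398078
 inner (axis?) [543.2025 134.2735 142.    ] outer [564.4466 129.7602 142.    ] bar heading -11.993919140915708 21.718246092528148
```

```bash
python3 -m creep '[{"grip":0,"dx":0.001,"dy":0.01,"dz":0.001,"spin":-0.02},{"grip":0,"dx":0.001,"dy":0.035,"dz":0.001,"spin":-0.02},{"grip":0,"dx":0.001,"dy":0.065,"dz":0.001,"spin":-0.02},{"grip":0,"dx":0.001,"dy":0.085,"dz":0.001,"spin":-0.02},{"grip":60,"dx":0.001,"dy":0.095,"dz":0.001,"spin":-0.02},{"grip":130,"dx":0.001,"dy":0.095,"dz":0.001,"spin":-0.02},{"grip":180,"dx":0.001,"dy":0.095,"dz":0.001,"spin":-0.02},{"grip":200,"dx":0.001,"dy":0.095,"dz":0.001,"spin":-0.02},{"grip":255,"dx":0.001,"dy":0.095,"dz":0.001,"spin":-0.02},{"grip":255,"dx":0.001,"dy":0.095,"dz":0.001,"spin":-0.02},{"grip":255,"dx":0.001,"dy":0.095,"dz":0.001,"spin":-0.02},{"grip":255,"dx":0.001,"dy":0.095,"dz":0.001,"spin":-0.02}]'
python3 - <<'E'
from h import *
s=arm.get_state(); im=arm.get_image("wrist"); cv2.imwrite("pics/w2.png",im[:,:,::-1])
R=s["tool_rot"];print(s["time"],s["tool_pos"],np.degrees(np.arctan2(R[1,0],R[0,0])),s["width"],s["wrist_force"],s["ft_torque"])
E
```

```text
time: 3.35
tool_pos: [539.3, 264.2, 287.4]
tool_rot: [[0.973, 0.003, -0.231], [0.231, -0.001, 0.973], [0.002, -1.0, -0.002]]
wrist_force: [0.9, -5.6, 5.6]
width: 13.2
3.35 [539.3252 264.1541 287.4091] 13.353849383896238 13.190528996847656 [ 0.8613 -5.626   5.6028] [-0.7717 -0.1502  0.0446]
```

View pics/w2.png

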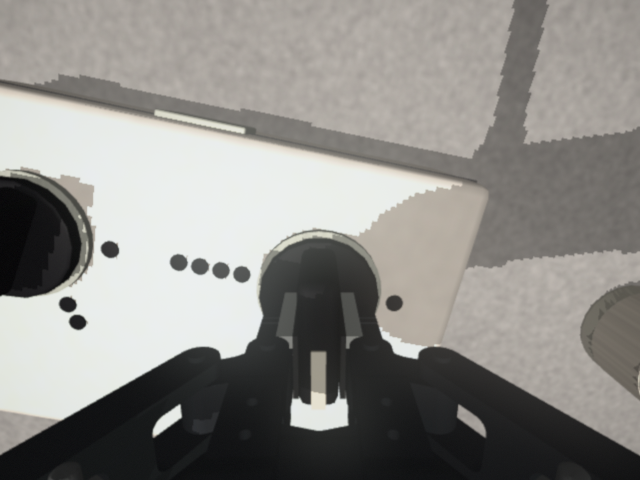

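The left bar (stripe at 318,378) is held between the pads at a width of 13.2 mm. I'll turn it clockwise by 0.723 rad.

```bash
python3 -m creep '[{"grip":255,"spin":0.04},{"grip":255,"spin":0.12},{"grip":255,"spin":0.22},{"grip":255,"spin":0.32},{"grip":255,"spin":0.42},{"grip":255,"spin":0.52},{"grip":255,"spin":0.61},{"grip":255,"spin":0.68},{"grip":255,"spin":0.713},{"grip":255,"spin":0.723},{"grip":255,"spin":0.723},{"grip":255,"spin":0.723}]'
python3 - <<'E'
from h import *
s=arm.get_state(); im=arm.get_image("wrist"); cv2.imwrite("pics/w3.png",im[:,:,::-1])
R=s["tool_rot"];print(s["time"],s["tool_pos"],np.degrees(np.arctan2(R[1,0],R[0,0])),s["width"],s["wrist_force"],s["ft_torque"])
E
```

```text
3.4 [539.3404 264.1508 287.437 ] 13.349278937382806 13.418222503515402 [ 0.6481 -5.5939  5.1722] [-0.7608 -0.1099 -0.018 ]invalid input at $[0]: expected keys grip, dx, dy, dz, spin
```

View pics/w3.png

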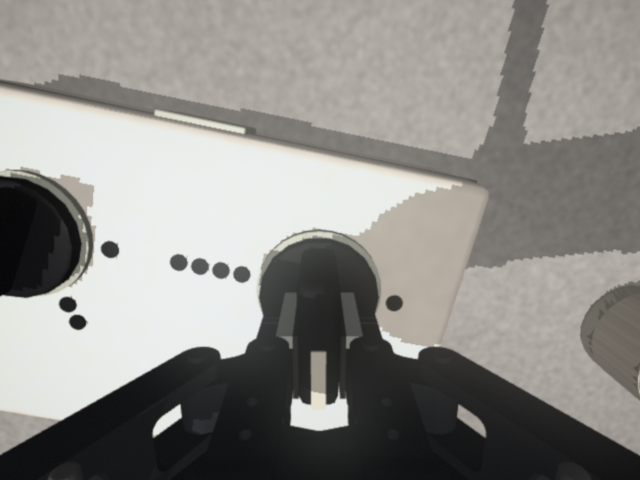

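All five keys are required, so nothing moved. I'll send it again with every key filled in.

```bash
python3 -m creep '[{"grip":255,"dx":0,"dy":0,"dz":0,"spin":0.04},{"grip":255,"dx":0,"dy":0,"dz":0,"spin":0.12},{"grip":255,"dx":0,"dy":0,"dz":0,"spin":0.22},{"grip":255,"dx":0,"dy":0,"dz":0,"spin":0.32},{"grip":255,"dx":0,"dy":0,"dz":0,"spin":0.42},{"grip":255,"dx":0,"dy":0,"dz":0,"spin":0.52},{"grip":255,"dx":0,"dy":0,"dz":0,"spin":0.61},{"grip":255,"dx":0,"dy":0,"dz":0,"spin":0.68},{"grip":255,"dx":0,"dy":0,"dz":0,"spin":0.713},{"grip":255,"dx":0,"dy":0,"dz":0,"spin":0.723},{"grip":255,"dx":0,"dy":0,"dz":0,"spin":0.723},{"grip":255,"dx":0,"dy":0,"dz":0,"spin":0.723}]'
python3 - <<'E'
from h import *
s=arm.get_state(); im=arm.get_image("wrist"); cv2.imwrite("pics/w4.png",im[:,:,::-1])
R=s["tool_rot"];print(s["time"],s["tool_pos"],np.degrees(np.arctan2(R[1,0],R[0,0])),s["width"],s["wrist_force"],s["ft_torque"])
E
```

```text
time: 4.65
tool_pos: [539.3, 263.6, 287.5]
tool_rot: [[0.883, 0.003, 0.47], [-0.47, -0.002, 0.883], [0.003, -1.0, -0.001]]
wrist_force: [-0.6, -6.1, -0.8]
width: 13.2
4.65 [539.3227 263.6235 287.4683] -28.048814982986137 13.238002851405625 [-0.6034 -6.0561 -0.8038] [-0.7339 -0.1289 -0.0519]
```

View pics/w4.png

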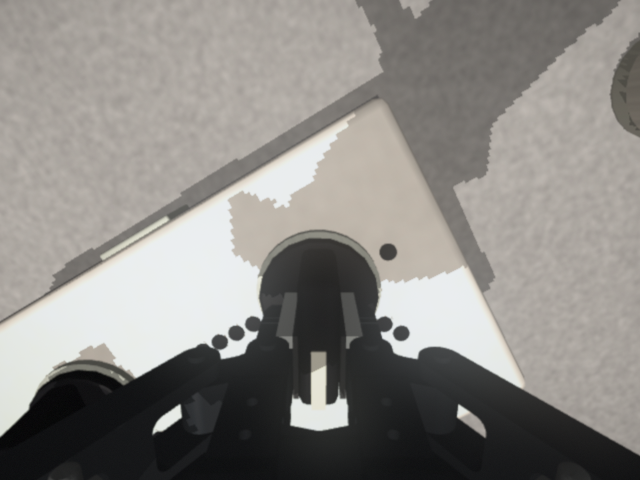

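```bash
python3 -m creep '[{"grip":150,"dx":0,"dy":0,"dz":0,"spin":0},{"grip":80,"dx":0,"dy":0,"dz":0,"spin":0},{"grip":0,"dx":0,"dy":0,"dz":0,"spin":0},{"grip":0,"dx":0,"dy":0,"dz":0,"spin":0},{"grip":0,"dx":0,"dy":-0.01,"dz":0,"spin":0},{"grip":0,"dx":0,"dy":-0.035,"dz":0,"spin":0},{"grip":0,"dx":0,"dy":-0.065,"dz":0,"spin":0},{"grip":0,"dx":0.01,"dy":-0.09,"dz":-0.02,"spin":0},{"grip":0,"dx":0.03,"dy":-0.095,"dz":-0.053,"spin":-0.08},{"grip":0,"dx":0.05,"dy":-0.095,"dz":-0.088,"spin":-0.18},{"grip":0,"dx":0.061,"dy":-0.095,"dz":-0.107,"spin":-0.25},{"grip":0,"dx":0.064,"dy":-0.095,"dz":-0.113,"spin":-0.28},{"grip":0,"dx":0.064,"dy":-0.095,"dz":-0.113,"spin":-0.28},{"grip":0,"dx":0.064,"dy":-0.095,"dz":-0.113,"spin":-0.28}]'
python3 - <<'E'
from h import *
s=arm.get_state(); im=arm.get_image("wrist"); cv2.imwrite("pics/w5.png",im[:,:,::-1])
np.savez("w5.npz",tool_pos=s["tool_pos"],tool_rot=s["tool_rot"])
R=s["tool_rot"];print(s["time"],s["tool_pos"],np.degrees(np.arctan2(R[1,0],R[0,0])),s["width"],s["wrist_force"],s["ft_torque"])
E
```

```text
time: 6.1
tool_pos: [542.5, 134.2, 383.4]
tool_rot: [[0.978, 0.004, 0.209], [-0.209, -0.002, 0.978], [0.004, -1.0, -0.001]]
wrist_force: [-0.4, 0.5, -0.6]
width: 85.3
6.1 [542.465  134.2302 383.4099] -12.061596377219573 85.34856666029884 [-0.3534  0.4841 -0.5829] [0.0013 0.0529 0.0174]
```

View pics/w5.png

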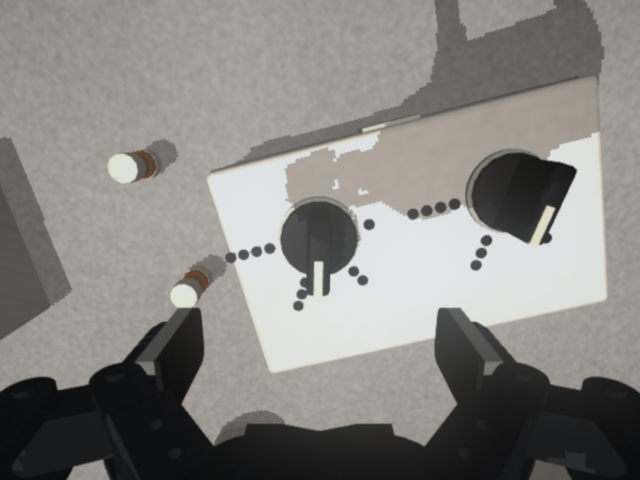

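```bash
python3 - <<'E'
from h import *
im=cv2.imread("pics/w5.png")
cv2.imwrite("pics/w5L.png",cv2.resize(im[135:285,430:610],None,fx=4,fy=4,interpolation=cv2.INTER_CUBIC))
cv2.imwrite("pics/w5R.png",cv2.resize(im[185:325,220:390],None,fx=4,fy=4,interpolation=cv2.INTER_CUBIC))
E
```

```text
(no output)
```

View pics/w5L.png

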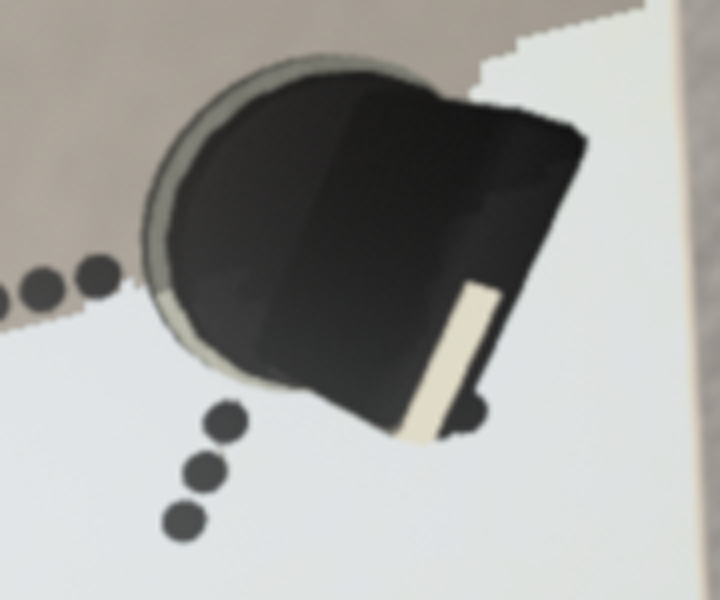

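View pics/w5R.png

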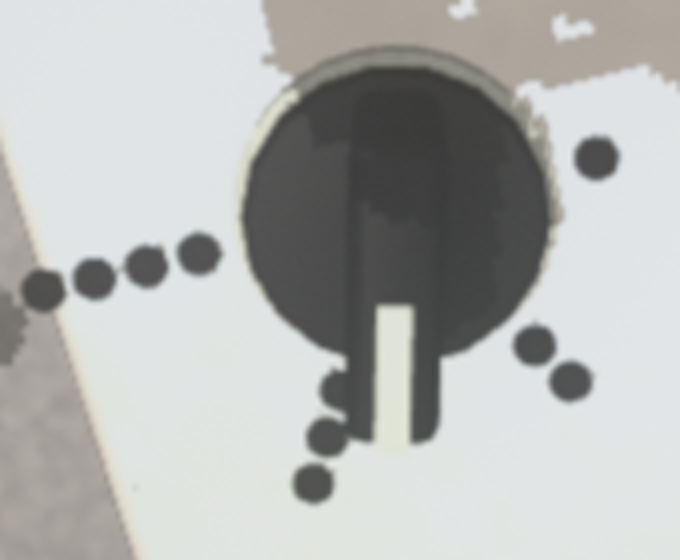

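```bash
python3 - <<'E'
from h import *
st=dict(np.load("w5.npz"))
def Z(p,o): return (np.array(p)+.5)/4-.5+o
def W(p,o,z): return atz("wrist",Z(p,o),z,st)
def hd(d): return np.degrees(np.arctan2(d[1],d[0]))
oL,oR=[430,135],[220,185]
i,e=W((484,288),oL,142),W((418,437),oL,142)
print("L bar",hd(e-i),i,np.linalg.norm(e-i)); D=[W(p,oL,90) for p in((225,421),(184,521))]; print("3dots",hd(D[1]-D[0]))
print("3dot from axis",hd(D[1]-i),hd(D[0]-i))
i,e=W((394.5,306),oR,142),W((392.5,445),oR,142)
print("R bar",hd(e-i),i,e)
D=[W(p,oR,90) for p in((596,158),(199,254),(43,291))]; print("yaw",hd(D[0]-D[2])-90)
u=D[0]-D[2];u/=np.linalg.norm(u)
P=[W(p,oR,90) for p in((534,346),(570,382))]; print("2dots",hd(P[1]-P[0]),[hd(p-i) for p in P])
E
```

```text
L bar -27.284799277283543 [539.6867 264.5659 142.    ] 21.85620444535545
3dots -27.497267239637512
3dot from axis -28.307757485220634 -28.752043400474523
R bar -12.897220809330635 [543.8159 134.4651 142.    ] [564.5953 129.707  142.    ]
yaw 1.903465533743983
2dots 31.90042720341228 [np.float64(32.39137584027077), np.float64(32.286912194454366)]
```

The left pointer measures −27.3° against a three-dot heading of about −28°, so it is set. Next I'll grip the right dial.

```bash
python3 -m creep '[{"grip":0,"dx":0.001,"dy":0.01,"dz":0,"spin":0.01},{"grip":0,"dx":0.001,"dy":0.035,"dz":0,"spin":0.01},{"grip":0,"dx":0.001,"dy":0.065,"dz":0,"spin":0.01},{"grip":0,"dx":0.001,"dy":0.087,"dz":0,"spin":0.01},{"grip":60,"dx":0.001,"dy":0.096,"dz":0,"spin":0.01},{"grip":130,"dx":0.001,"dy":0.096,"dz":0,"spin":0.01},{"grip":180,"dx":0.001,"dy":0.096,"dz":0,"spin":0.01},{"grip":200,"dx":0.001,"dy":0.096,"dz":0,"spin":0.01},{"grip":255,"dx":0.001,"dy":0.096,"dz":0,"spin":0.01},{"grip":255,"dx":0.001,"dy":0.096,"dz":0,"spin":0.01},{"grip":255,"dx":0.001,"dy":0.096,"dz":0,"spin":0.01},{"grip":255,"dx":0.001,"dy":0.096,"dz":0,"spin":0.01}]'
python3 - <<'E'
from h import *
s=arm.get_state(); im=arm.get_image("wrist"); cv2.imwrite("pics/w6.png",im[:,:,::-1])
R=s["tool_rot"];print(s["time"],s["tool_pos"],np.degrees(np.arctan2(R[1,0],R[0,0])),s["width"],s["wrist_force"],s["ft_torque"],s["joint_pos"])
E
```

```text
time: 7.35
tool_pos: [544.1, 133.7, 288.6]
tool_rot: [[0.976, 0.006, 0.218], [-0.218, -0.003, 0.976], [0.006, -1.0, -0.001]]
wrist_force: [-1.5, -2.6, 6.1]
width: 12.8
7.35 [544.11   133.7314 288.6466] -12.57675241238689 12.83311206784042 [-1.4692 -2.5673  6.0675] [-0.3699  0.1405  0.0448] [  6.7588  19.5848  98.2989  -0.2159  61.808  -70.5627]
```

View pics/w6.png

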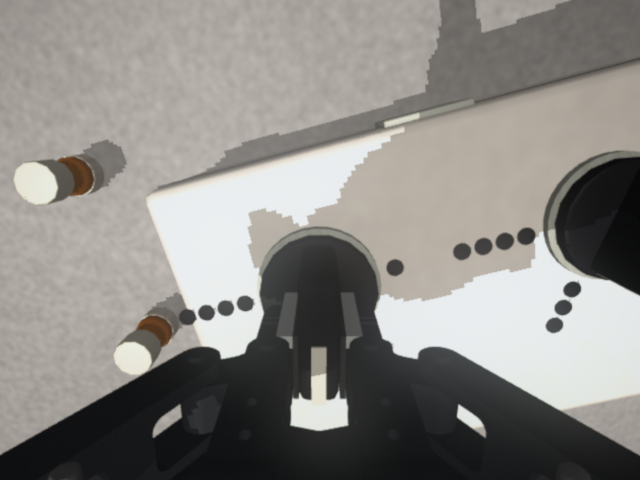

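The right bar (stripe at 318,375) is held at a width of 12.8 mm. I'll turn it counter-clockwise by 0.777 rad.

```bash
python3 -m creep '[{"grip":255,"dx":0,"dy":0,"dz":0,"spin":-0.04},{"grip":255,"dx":0,"dy":0,"dz":0,"spin":-0.12},{"grip":255,"dx":0,"dy":0,"dz":0,"spin":-0.22},{"grip":255,"dx":0,"dy":0,"dz":0,"spin":-0.32},{"grip":255,"dx":0,"dy":0,"dz":0,"spin":-0.42},{"grip":255,"dx":0,"dy":0,"dz":0,"spin":-0.52},{"grip":255,"dx":0,"dy":0,"dz":0,"spin":-0.62},{"grip":255,"dx":0,"dy":0,"dz":0,"spin":-0.71},{"grip":255,"dx":0,"dy":0,"dz":0,"spin":-0.76},{"grip":255,"dx":0,"dy":0,"dz":0,"spin":-0.777},{"grip":255,"dx":0,"dy":0,"dz":0,"spin":-0.777},{"grip":255,"dx":0,"dy":0,"dz":0,"spin":-0.777}]'
python3 - <<'E'
from h import *
s=arm.get_state(); im=arm.get_image("wrist"); cv2.imwrite("pics/w7.png",im[:,:,::-1])
R=s["tool_rot"];print(s["time"],s["tool_pos"],np.degrees(np.arctan2(R[1,0],R[0,0])),s["width"],s["wrist_force"],s["ft_torque"])
E
```

```text
time: 8.6
tool_pos: [543.9, 134.6, 288.7]
tool_rot: [[0.849, 0.005, -0.528], [0.528, -0.0, 0.849], [0.004, -1.0, -0.003]]
wrist_force: [-1.1, 4.7, 1.0]
width: 13.1
8.6 [543.8563 134.5902 288.7016] 31.863653640491318 13.072126429937343 [-1.0736  4.6591  1.0017] [1.1075 0.2668 0.0596]
```

View pics/w7.png

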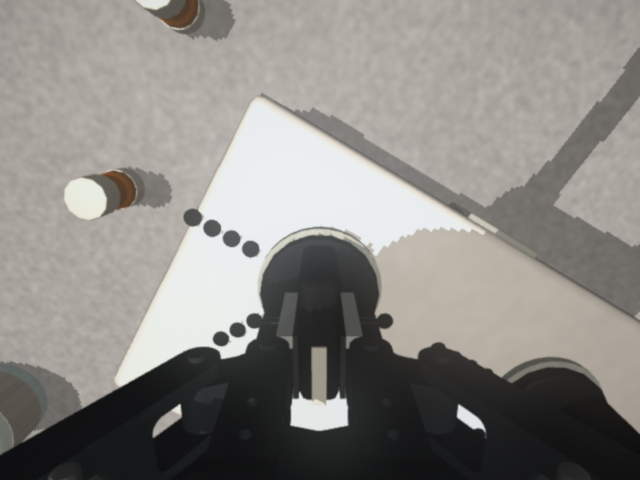

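```bash
python3 -m creep '[{"grip":150,"dx":0,"dy":0,"dz":0,"spin":0},{"grip":80,"dx":0,"dy":0,"dz":0,"spin":0},{"grip":0,"dx":0,"dy":0,"dz":0,"spin":0},{"grip":0,"dx":0,"dy":0,"dz":0,"spin":0},{"grip":0,"dx":0,"dy":-0.01,"dz":0,"spin":0},{"grip":0,"dx":0,"dy":-0.035,"dz":0,"spin":0},{"grip":0,"dx":0,"dy":-0.065,"dz":0,"spin":0},{"grip":0,"dx":0,"dy":-0.095,"dz":0,"spin":0.1},{"grip":0,"dx":0.015,"dy":-0.12,"dz":0.02,"spin":0.2},{"grip":0,"dx":0.03,"dy":-0.13,"dz":0.04,"spin":0.3},{"grip":0,"dx":0.045,"dy":-0.13,"dz":0.052,"spin":0.4},{"grip":0,"dx":0.05,"dy":-0.13,"dz":0.055,"spin":0.5},{"grip":0,"dx":0.05,"dy":-0.13,"dz":0.055,"spin":0.52},{"grip":0,"dx":0.05,"dy":-0.13,"dz":0.055,"spin":0.52}]'
python3 - <<'E'
from h import *
s=arm.get_state(); im=arm.get_image("wrist"); cv2.imwrite("pics/w8.png",im[:,:,::-1])
np.savez("w8.npz",tool_pos=s["tool_pos"],tool_rot=s["tool_rot"])
im=arm.get_image("top"); cv2.imwrite("pics/top8.png",im[:,:,::-1])
R=s["tool_rot"];print(s["time"],s["tool_pos"],np.degrees(np.arctan2(R[1,0],R[0,0])),s["width"],s["wrist_force"],s["ft_torque"])
E
```

```text
time: 10.05
tool_pos: [556.4, 207.5, 419.1]
tool_rot: [[0.999, 0.005, -0.038], [0.038, -0.001, 0.999], [0.005, -1.0, -0.001]]
wrist_force: [-0.4, 0.5, -0.7]
width: 85.6
10.05 [556.4477 207.5065 419.0891] 2.160720908148364 85.56202727575192 [-0.3706  0.4784 -0.7217] [-0.0223  0.0014  0.0055]
```

View pics/w8.png

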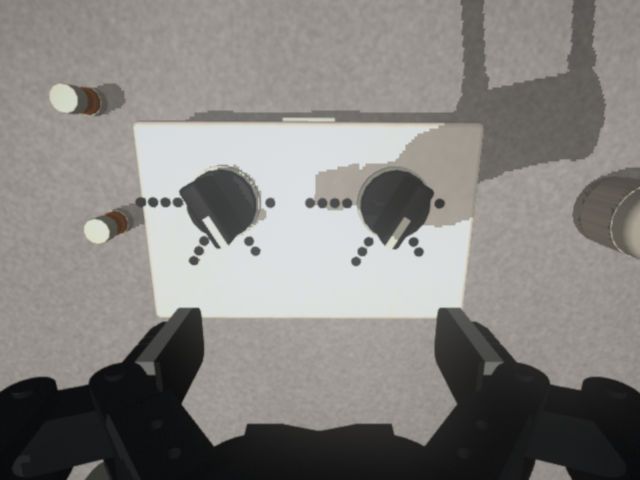

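```bash
python3 - <<'E'
from h import *
im=cv2.imread("pics/w8.png")
cv2.imwrite("pics/w8z.png",cv2.resize(im[190:275,170:440],None,fx=2.96,fy=2.96,interpolation=cv2.INTER_CUBIC))
st=dict(np.load("w8.npz"))
m=cv2.inRange(cv2.cvtColor(im,cv2.COLOR_BGR2HSV),(15,15,130),(45,90,255))
def hd(d): return np.degrees(np.arctan2(d[1],d[0]))
for n,x0,x1 in(("R",198,232),("L",380,414)):
    mm=np.zeros_like(m); mm[208:252,x0:x1]=m[208:252,x0:x1]
    k,lab,stt,_=cv2.connectedComponentsWithStats(mm); j=1+np.argmax(stt[1:,4]); print(n,stt[j])
    ys,xs=np.where(lab==j); P=np.array([atz("wrist",(x,y),142,st)[:2] for x,y in zip(xs,ys)])
    c=P.mean(0); v=np.linalg.svd(P-c)[2][0]; v*=np.sign(v[0]); print(c,"heading",hd(v))
E
```

```text
Traceback (most recent call last):
ValueError: attempt to get argmax of an empty sequence
```

View pics/w8z.png

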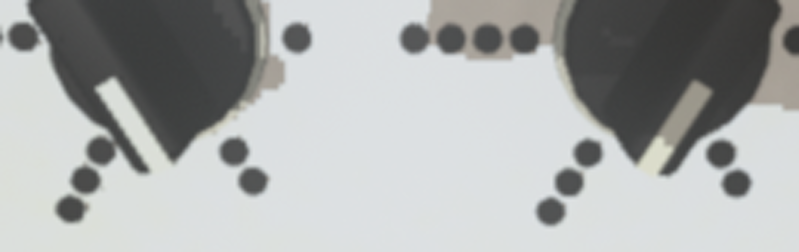

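View pics/top8.png

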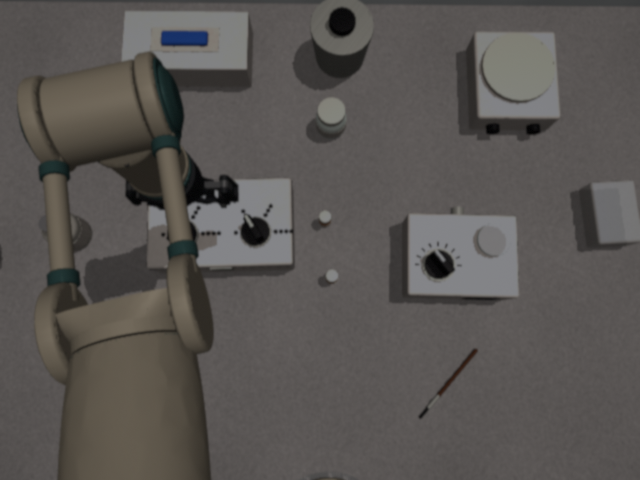

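```bash
python3 - <<'E'
from h import *
st=dict(np.load("w8.npz"))
W=lambda p,z: atz("wrist",(np.array(p)+.5)/2.96-.5+[170,190],z,st)
def hd(d): return np.degrees(np.arctan2(d[1],d[0]))
for n,i,e,d in(("R",(106,83),(158,168),[(233,152),(253,181)]),("L",(702,87),(649,170),[(588,153),(550,211)])):
    a,b=W(i,142),W(e,142); D=[W(q,90) for q in d]
    print(n,hd(b-a),a,np.linalg.norm(b-a),"dots",hd(D[1]-D[0]),[hd(q-a) for q in D])
E
```

```text
R 29.488568484424345 [543.8393 135.1202 142.    ] 21.647038739616786 dots 33.63466419085809 [np.float64(31.353904113386356), np.float64(31.843824290481614)]
L -27.16063452544058 [539.9031 264.2516 142.    ] 21.555944292619557 dots -28.595907960912324 [np.float64(-28.18970086377767), np.float64(-28.334207654250985)]
```

The right stripe reads about 2° low, but the resolution is coarse here. I'll take a closer look from directly above the right dial.

```bash
python3 -m creep '[{"grip":0,"dx":-0.01,"dy":0.005,"dz":-0.02,"spin":-0.1},{"grip":0,"dx":-0.01,"dy":0.02,"dz":-0.045,"spin":-0.25},{"grip":0,"dx":-0.013,"dy":0.04,"dz":-0.068,"spin":-0.4},{"grip":0,"dx":-0.015,"dy":0.055,"dz":-0.073,"spin":-0.5},{"grip":0,"dx":-0.015,"dy":0.06,"dz":-0.073,"spin":-0.52},{"grip":0,"dx":-0.015,"dy":0.06,"dz":-0.073,"spin":-0.52},{"grip":0,"dx":-0.015,"dy":0.06,"dz":-0.073,"spin":-0.52}]'
python3 - <<'E'
from h import *
s=arm.get_state(); im=arm.get_image("wrist"); cv2.imwrite("pics/w9.png",im[:,:,::-1])
np.savez("w9.npz",tool_pos=s["tool_pos"],tool_rot=s["tool_rot"])
R=s["tool_rot"];print(s["time"],s["tool_pos"],np.degrees(np.arctan2(R[1,0],R[0,0])))
cv2.imwrite("pics/w9z.png",cv2.resize(im[180:330,230:420,::-1],None,fx=4,fy=4,interpolation=cv2.INTER_CUBIC))
E
```

```text
time: 10.85
tool_pos: [544.8, 133.9, 359.7]
tool_rot: [[0.849, 0.007, -0.528], [0.528, -0.0, 0.849], [0.006, -1.0, -0.004]]
wrist_force: [-0.2, -0.7, 0.3]
width: 84.9
10.85 [544.8332 133.9323 359.6957] 31.85913675549769
```

View pics/w9z.png

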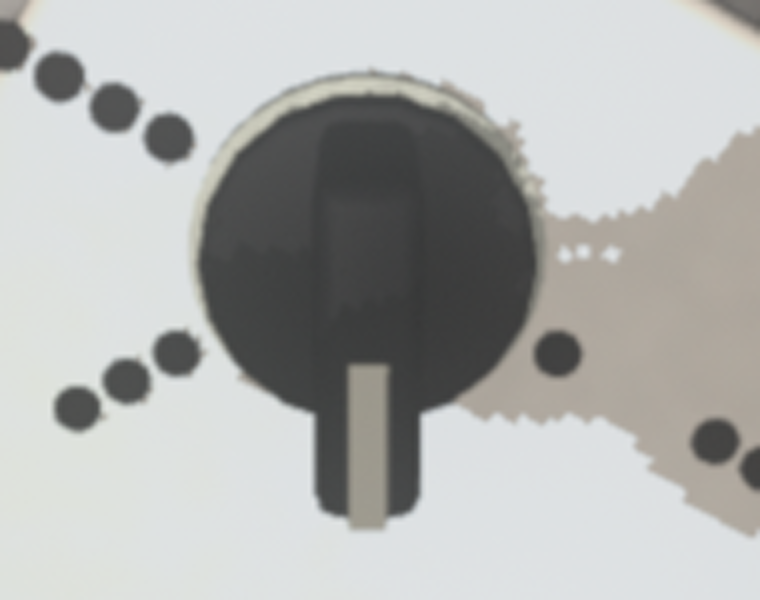

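From above the right dial, the stripe (369,365 to 367,528) lies within about 0.5° of the tool heading of 31.9°. The one-dot mark and the first three-dot mark sit evenly on either side of it. Both dials are set and nothing is being touched, so I'll hand in.

```bash
python3 -c "
from h import *
print(arm.get_state()['qd'], arm.get_state()['wrist_force']); print(arm.hand_in())"
```

```text
[ 0.2059 -0.0866 -0.1933 -0.0952 -0.0646 -0.2129] [-0.5837  0.5054  0.2118]
the job is handed in; nothing more can be done
None
```

I set the left dial to three dots first, then the right dial to two dots. I released both, backed the gripper clear and handed in at about 11 s.

- **Left dial:** the pointer measured about −27.2° world heading against the three-dot mark at about −28°. It read the same after I had turned the right dial.
- **Right dial:** a wide view read it about 2° low (29.5° against about 32°), so that check disagreed. A closer view from directly above put the pointer within about 0.5° of the two-dot mark, and I trusted that one at its better resolution.
- **Other:** I never went near the lamp controller, and its knob looked unchanged in the top view. Wrist forces stayed below about 10 N in every reading. One move call was refused for missing keys and moved nothing.

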